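# Hold a corner cleat home in a half-built tray for pinning

### The arm

A 6-joint arm with a two-finger parallel gripper is mounted at the origin on a cart in front of the work surface, level with it; the furniture and walls round the work are solid. World frame = base frame: x ahead of the robot, y to its left, z up, the work surface at z = 0. Lengths are in m, angles in rad, forces in N, time in s.
With the tool pointing down it reaches from about 0.35 to 0.875 m from the base axis. Payload 4.2 kg.
Tool frame: the origin (TCP) lies on the centre line of the jaws, within the pads' length; the fingertips stand 11 mm ahead of it and the grasp point (between the pads) lies 8 mm behind it; z points along the fingers, y is the line along which they close (so a half turn about z gives the same grasp; the last joint's range is limited). The gripper opens to 87 mm and grips with 3 to 60 N. Pads are 19 mm wide; open, the fingers measure 117 mm over their backs; the gripper's body (75 mm by 190 mm) begins 51 mm behind the grasp point.
Start: joints at [1.513, 0.385, 0.008, 0, -1.194, -0.259], TCP at [0.195, 0.594, 0.234] pointing down, gripper open.
Joint ranges: [-3.14, 3.14], [-1.21, 2.06], [-1.07, 1.41], [-3.16, 2.05], [-2.99, -0.16], [-3.1, 3.1]. Speed limits (rad/s): [2.79, 2.79, 3.14, 3.14, 3.14, 3.14].

### API

Orientations are given as a rotation vector (axis times angle).
In Python, from rig import bot gives the robot as it stands.
- The arm moves only by the tool step_arm, never from a script. Its argument "increments" is text: rows parted by semicolons, each of 7 numbers parted by spaces: the shift along the tool's x, y, z in m, then the turn, a rotation vector about the tool's x, y, z in degrees, then the finger opening in m, from 0 to 0.087. In form: x y z wx wy wz jaw; .... A call has 1 to 20 rows; each row is the pose to reach, as a shift and turn from the pose commanded when the call began, along the tool's axes at that moment; what a row does not reach only later rows make up. A row lasts 1/10 s, in which the tool goes at most 50 mm and 8.59 degrees, less where a joint would pass 70% of its speed; a pose out of reach is approached as far as the arm can. A call with a gripper value outside its range is refused whole. The fingers move at their own pace and stop on an object; "grip_force" is the grip in N (left out, the last holds). Time passes only in rows, so rows that repeat a pose let the fingers close. It gives the time, the measured TCP pose, the force, the opening and the grip force at its end, in the units of the state.
- bot.get_obs(): the state, without advancing time (a new reading comes with each control period).
- bot.capture(name): name is "scene" or "top" or "wrist"; returns a dict with "image" (480x640x3 uint8, red, green, blue), "mtx" (3x3 intrinsics, pixels), "dist" ([k1, k2, p1, p2, k3] as OpenCV has them; the pictures are not rectified), "camera_from_world" (4x4, takes a point from world to camera coordinates). Camera axes: x right, y down, z forward; pixel columns grow to the right and rows downward; lengths in m; the calibration is good to about 2 mm. A picture is of the moment at which its call begins. There is no depth.
- bot.finish_job(): hands the job in; it is judged then, once.
The state is a dict: "time": time; "joint_positions": joint angles; "dq": joint speeds; "effort": joint torques, N m; "tcp_pos": TCP position; "ee_rot": TCP orientation; "force": force on the tool from outside, world axes, zero at the start; "ft_torque": the same for the moment, N m; "finger_gap": finger opening in m; "grasp_force": force on a finger pad.
Only numpy, scipy, OpenCV 4.12 (cv2) and the standard library are available. Lean on these libraries where they do the work, as an engineer would, in place of code of your own. Each camera call takes 0.05 s, during which the arm holds its last target. There are 200 camera calls.

### The job

Lift the short bevelled wooden cleat into the half-built plywood tray, bevel up and facing the open front, and bring it home in the corner: down flat on the tray floor, back flush against the far side, and its end butted against the corner post. Then keep it there with one slanting push on the cleat, about 12 N towards the far side and about as much down at the same time, and finish while still holding that push so that a colleague can pin it. Be gentle, the tray is only tacked together: none of its panels nor the post may ever get 40 N, and leave the other things on the table where they are.

Things in the scene. Friction and masses are not known exactly. Their poses are not given: they have to be found in the camera images.
- cleat: workpiece, loose: pale wooden strip 64 mm long (y), 34 x 34 mm (x, z), 45 g, one long edge planed to a 45 degree bevel. Origin under its middle. Back face x=+17; near face x=-17, upright to z=14, then the bevel rises to x=+3, z=34; flat top x=+3..+17. Gripped by its end faces, 64 mm apart. Starts on the table, bevel up and towards the robot, turned up to 29 degrees
- cleat_bevel (a point): the middle of the cleat's sloping bevel face, at x = -7, y = 0, z = 24 mm in the cleat's frame; a good place to push
- strip: a longer, thinner plain square wooden strip, 95 mm (y) x 26 x 26 mm, no bevel, loose, origin under its middle; not wanted, leave it. It and the cleat lie on the right part of the table, either one nearer to the robot
- tray: half-built plywood tray on a thin black mat; it cannot move. Origin on the table under its middle, x to its far side, y to its left end, turned up to 17 degrees. Open to front and right. A cleat of the same shape is already pinned along its left end, x -12..52, y 107..141 mm, 34 mm high. Home for the loose cleat: origin at x=69, y=75, z=12 mm in this frame, axes parallel
- tray_floor: the tray's floor, plywood 190 x 300 mm, x -95 to +95, y -150 to +150 in the tray's frame, its upper face 12 mm above the table; frame as the tray's; sanded, friction about 0.35
- tray_side: the tray's far side, an upright plywood panel 9 mm thick along the whole tray, its inner face at x = +86 mm in the tray's frame, its top 72 mm above the table; frame as the tray's; friction about 0.35
- tray_end: the tray's left end, an upright plywood panel 9 mm thick, its inner face at y = +141 mm in the tray's frame, its top 72 mm above the table; frame as the tray's
- tray_post: corner post, a square upright wooden block in the tray's far left corner, x 52 to 86, y 107 to 141 mm in the tray's frame, its top 72 mm above the table; the cleat's left (+y) end butts against its right face at y = 107 mm; frame as the tray's
- tape: roll of brown tape lying flat, 96 mm across, 48 mm high, origin under its middle; bystander
- label_roll: roll of white labels lying flat, 68 mm across, 32 mm high, origin under its middle; bystander
- stamp: hand stamp standing on its wooden foot, 27 x 52 mm, 70 mm high, origin under its middle; bystander
Mind the look-alikes: they are no part of the job. Leave any orange look-alike of the cleat alone.

How it is judged:
On the way, in this order (a step that is already met when the one before it is completed fails the run):
1. the cleat is lifted clear of the table and of the tray floor (height (world z) of cleat above 0.022 m), for 0.1 s.
2. the cleat lies on the tray floor, bevel up, in the far half of the tray (z of cleat in the frame of tray between 0.009 and 0.0155 m and angle between cleat's own z axis and vertical below 0.1 rad and x of cleat in the frame of tray above 0 m and y of cleat in the frame of tray above -0.13 m and contact force between cleat and tray_floor above 0.1 N), for 0.1 s.
At the end, for the whole second after the job is handed in: The robot still pushes: cleat on far side 2 to 25 N and cleat on tray floor 2 to 25 N, both through the last second. Cleat at rest, bevel up and to the front, within 3 mm of far side and post and 2.5 mm of the floor, square and level to 0.05 rad (x of cleat in the frame of tray between 0.066 and 0.072 m and y of cleat in the frame of tray between 0.072 and 0.078 m and z of cleat in the frame of tray between 0.009 and 0.0145 m and angle between the y axis of cleat and the y axis of tray, either way round below 0.05 rad and x of cleat_bevel in the frame of tray below 0.066 m and angle between cleat's own z axis and vertical below 0.05 rad and contact force between cleat and tray_side between 2 and 25 N and contact force between cleat and tray_floor between 2 and 25 N and contact force between any of the fingers, the arm and cleat above 4 N and linear speed of cleat below 0.01 m/s); the arm keeps its last pose, push and grip.
It fails at once if a part of the tray gets more than 40 N from the cleat (contact force between cleat and tray_side above 40 N or contact force between cleat and tray_floor above 40 N or contact force between cleat and tray_post above 40 N or contact force between cleat and tray_end above 40 N).
It fails at once if the robot knocks the tray with more than 40 N (contact force between any of the fingers, the arm and tray above 40 N).
It fails at once if one of the other things on the table is moved by more than 30 mm (distance of any of strip, tape, label_roll, stamp from where it was at the start of the episode above 0.03 m).
It also fails if it takes over 72 s, if anything falls off the work surface, if the arm or the gripper's body presses on something with over 40 N, if the wrist force passes 120 N, or if a joint passes its speed limit or range.

## Working session

There is one attempt and no reset: what is moved stays moved. The work goes in short steps, Python scripts to look and compute and a tool call to move; the robot and the scene stay as the last step left them, time stands still between calls to the robot, and variables do not carry over. Pictures are saved under pics/ and viewed, at most 10 in all, crops included, and the job is handed in when it is done.

Besides the shell and the picture viewer there is one more tool, called after ">>>" as name(argument=value, ...), one argument or row to a line, values as JSON. step_arm: Moves the arm, as the interface text tells. Its arguments: {"type":"object","properties":{"increments":{"type":"string"},"grip_force":{"type":"number"}},"required":["increments"]}

```bash
ls; mkdir -p pics; python3 - <<'E'
from rig import bot
import cv2,pickle
for n in("scene","top"):
    c=bot.capture(n);pickle.dump(c,open(n+".pkl","wb"));cv2.imwrite(f"pics/{n}0.png",c["image"][:,:,::-1])
    print(c["mtx"],c["dist"],c["camera_from_world"])
print(bot.get_obs())
E
```

```text
pics
[[496.35469724   0.         318.17359243]
 [  0.         496.35469724 233.55271439]
 [  0.           0.           1.        ]] [-0.10798993  0.          0.          0.          0.        ] [[ 0.8459869  -0.53320072 -0.00177811 -0.45775492]
 [-0.33039353 -0.52158572 -0.78663108  0.26394972]
 [ 0.41850482  0.66606706 -0.61742076  1.00753628]
 [ 0.          0.          0.          1.        ]]
[[586.87584776   0.         321.36680908]
 [  0.         586.87584776 233.17431939]
 [  0.           0.           1.        ]] [-0.12883911  0.          0.          0.          0.        ] [[ 0.01898696 -0.99978249 -0.00862984  0.01834395]
 [-0.9881623  -0.01745067 -0.15241633  0.55999816]
 [ 0.15223258  0.0114216  -0.9882787   1.72450349]
 [ 0.          0.          0.          1.        ]]
{'time': 0.1, 'joint_positions': array([ 1.51259806e+00,  3.85506058e-01,  6.75036290e-03, -4.13813164e-04,
       -1.19401498e+00, -2.58630440e-01]), 'dq': array([ 0.00136258, -0.00125862,  0.00477386, -0.00085676, -0.0019704 ,
        0.0005454 ]), 'effort': array([-2.33547980e-04, -3.91693640e+01,  1.87933230e+01,  4.23195899e+00,
        1.34301768e-02, -7.97368648e-05]), 'tcp_pos': array([0.19453131, 0.59340527, 0.23255144]), 'ee_rot': array([ 3.10024005e+00, -4.95515083e-01, -2.90686340e-04]), 'force': array([-0.34890037, -0.37547627,  0.72689125]), 'ft_torque': array([ 0.03089471, -0.07670327,  0.09470699]), 'grasp_force': 0.0, 'finger_gap': 0.08703508086346669}
```

View pics/top0.png

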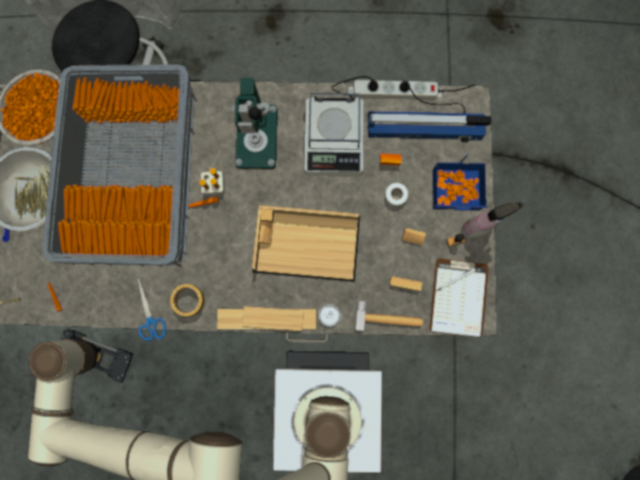

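View pics/scene0.png

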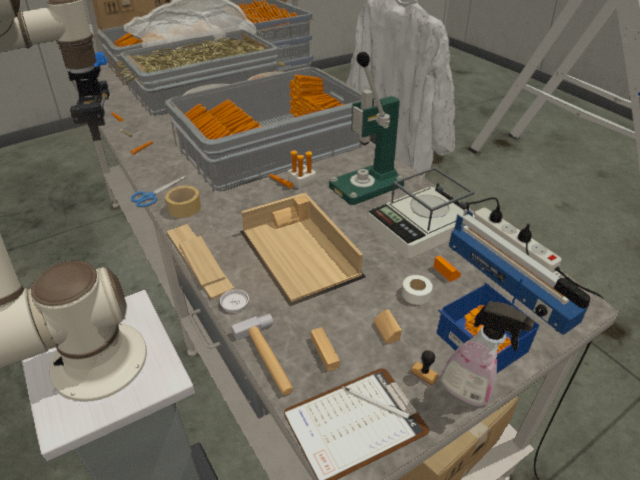

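Candidates: pale short block at top (414,236) / scene (387,326); longer plain strip at top (405,285) / scene (325,349); orange look-alike at top (391,159). The pale short block with a slope fits the cleat. I'll confirm it enlarged, with the tray alongside.

```bash
python3 - <<'E'
import cv2,numpy as np
t=cv2.imread("pics/top0.png");s=cv2.imread("pics/scene0.png")
r=lambda a,w,h:cv2.resize(a,(w,h),interpolation=cv2.INTER_CUBIC)
a=r(t[220:300,380:440],300,400)      # x5, top
b=r(s[300:380,300:420],500,333)  # 4.17
c=r(t[195:290,245:370],500,380)[:267]
o=np.zeros((600,800,3),np.uint8);o[:400,:300]=a;o[:333,300:]=b;o[333:600,300:]=c
cv2.imwrite("pics/crop0.png",o)
E
```

```text
(no output)
```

View pics/crop0.png

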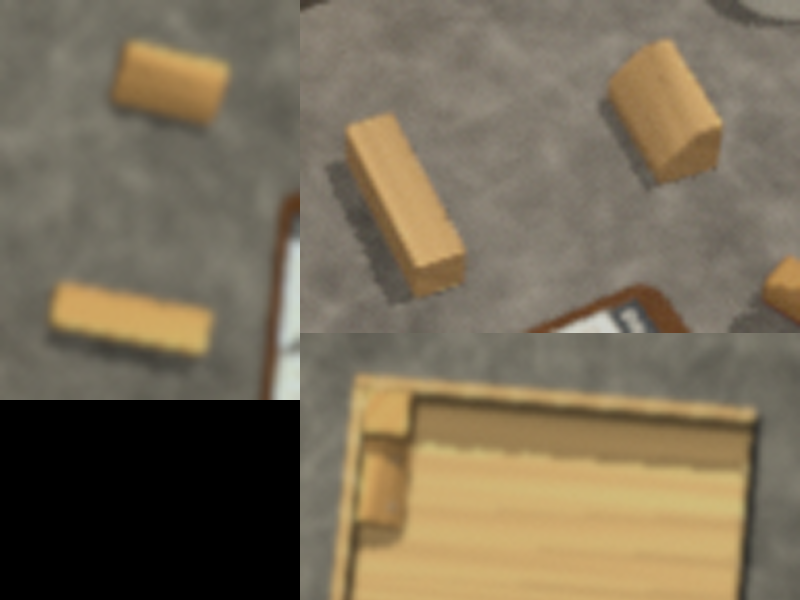

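The crop confirms it. The short block at top (414,236) has the bevel facing the robot, and the strip is longer with a square section. The tray's post is at top (267,215).

```bash
cat >h.py <<'E'
import numpy as np,cv2
from scipy.optimize import least_squares
from scipy.spatial.transform import Rotation as R
def proj(c,P):
    T=c["camera_from_world"]
    return cv2.projectPoints(np.asarray(P,float),cv2.Rodrigues(T[:3,:3])[0],T[:3,3],c["mtx"],np.array(c["dist"]))[0][:,0]
def place(p,M):  # p=x,y,yaw ; M in mm
    return R.from_euler('z',p[2]).apply(np.asarray(M,float)/1000)+[p[0],p[1],p[3] if len(p)>3 else 0]
def fit(obs,x0):  # obs: list of (cam, model pts mm, pixels)
    f=lambda p:np.concatenate([(proj(c,place(p,M))-px).ravel() for c,M,px in obs])
    r=least_squares(f,x0,loss='soft_l1');return r.x,np.round(r.fun if 0 else f(r.x),1)
E
python3 - <<'E'
from h import *;import pickle
t=pickle.load(open("top.pkl","rb"));s=pickle.load(open("scene.pkl","rb"))
q=lambda L,k,o:(np.array(L,float)+.5)/k-.5+o
print(fit([(t,[[17,32,34],[17,-32,34],[-17,-32,0],[-17,32,0]],q([[125,42],[230,65],[212,125],[112,102]],5,[380,220])),
 (s,[[17,32,34],[17,-32,34],[3,-32,34],[-17,-32,14],[-17,-32,0]],q([[368,42],[421,122],[401,131],[355,160],[357,184]],500/120,[300,300]))],[.5,-.2,0]))
print(fit([(t,[[95,150,72],[95,-150,72],[86,107,72],[52,107,72],[-95,150,72],[-95,-150,12]],np.r_[q([[57,44],[457,76],[110,61],[107,104]],4,[245,195]),[[253,272],[354,278]]])],[.6,0,0]))
E
```

```text
(array([ 0.5570093 , -0.25217633, -0.22551979]), array([ 0.4,  0.2, -0.1,  0.6, -0.7,  0.9, -0.9,  0.5,  0.4, -1.8,  0.8,
        0.1, -0.4, -0.4,  1.1,  1.4,  0.1, -0.1]))
(array([ 0.53071355,  0.07284508, -0.05274461]), array([-0.3,  0.5, -0.1, -0.6,  0.5,  0.2,  0.3,  0.7, -0.1, -2.6, -0.2,
        0.2]))
```

```bash
cat >>h.py <<'E'
def delta(p,yaw,pitch=0,obs=None):
    "increment (tool axes) to TCP p, tool down, tool y along +-world yaw+90"
    from rig import bot
    o=obs or bot.get_obs();A=R.from_rotvec(o["ee_rot"]);best=None
    for k in(0,np.pi):
        B=R.from_euler('z',yaw+k)*R.from_euler('x',np.pi)
        w=(A.inv()*B).as_rotvec(degrees=True)
        if best is None or np.linalg.norm(w)<np.linalg.norm(best[1]):best=(A.inv().apply(np.array(p)-o["tcp_pos"])*1000,w)
    print("mm",np.round(best[0],1),"deg",np.round(best[1],2),"q6",o["joint_positions"][5].round(2),"F",o["force"].round(2),"t",o["time"])
    return best
E
python3 - <<'E'
from h import *
delta([.557,-.252,.25],-.2255)
from rig import bot
A=R.from_rotvec(bot.get_obs()["ee_rot"]).as_matrix();print(A.round(3))
c=bot.capture("wrist");T=np.linalg.inv(c["camera_from_world"]);print((A.T@(T[:3,3]-bot.get_obs()["tcp_pos"])).round(3),(A.T@T[:3,:3]).round(2),c["mtx"][0,0])
E
```

```text
mm [607.9 690.3 -16. ] deg [ 0.12 -0.   -5.24] q6 -0.26 F [-0.35 -0.38  0.73] t 0.1
[[ 0.95  -0.312 -0.   ]
 [-0.312 -0.95  -0.002]
 [ 0.     0.002 -1.   ]]
[ 0.081 -0.    -0.15 ] [[ 0.   -0.96 -0.29]
 [ 1.    0.   -0.  ]
 [ 0.   -0.29  0.96]] 404.40431032352365
```

>>> step_arm(
  increments="150 170 0 0 0 0 0.087",
)

```text
time: 0.25
tcp_pos: [0.2133, 0.5509, 0.2315]
ee_rot: [3.103, -0.49, 0.0]
force: [0.9, -0.2, -0.8]
finger_gap: 0.0868
grasp_force: 0.0
```

>>> step_arm(
  increments="0.608 0.690 -0.016 0.1 0 -5.2 0.087;0.608 0.690 -0.016 0.1 0 -5.2 0.087;0.608 0.690 -0.016 0.1 0 -5.2 0.087;0.608 0.690 -0.016 0.1 0 -5.2 0.087;0.608 0.690 -0.016 0.1 0 -5.2 0.087;0.608 0.690 -0.016 0.1 0 -5.2 0.087;0.608 0.690 -0.016 0.1 0 -5.2 0.087;0.608 0.690 -0.016 0.1 0 -5.2 0.087;0.608 0.690 -0.016 0.1 0 -5.2 0.087;0.608 0.690 -0.016 0.1 0 -5.2 0.087;0.608 0.690 -0.016 0.1 0 -5.2 0.087;0.608 0.690 -0.016 0.1 0 -5.2 0.087;0.608 0.690 -0.016 0.1 0 -5.2 0.087;0.608 0.690 -0.016 0.1 0 -5.2 0.087;0.608 0.690 -0.016 0.1 0 -5.2 0.087;0.608 0.690 -0.016 0.1 0 -5.2 0.087;0.608 0.690 -0.016 0.1 0 -5.2 0.087;0.608 0.690 -0.016 0.1 0 -5.2 0.087;0.608 0.690 -0.016 0.1 0 -5.2 0.087;0.608 0.690 -0.016 0.1 0 -5.2 0.087",
)

```text
time: 2.25
tcp_pos: [0.5774, -0.2998, 0.2476]
ee_rot: [-3.119, 0.36, 0.003]
force: [-0.6, 0.4, -0.0]
finger_gap: 0.0872
grasp_force: 0.0
```

My first call gave the shift in mm instead of m. The per-row cap limited it to about 50 mm in free air, so no harm was done, and I'll keep to metres. Next is a near look.

```bash
python3 - <<'E'
from h import *;from rig import bot;import pickle
c=bot.capture("wrist");pickle.dump(c,open("w1.pkl","wb"));cv2.imwrite("pics/w1.png",c["image"][:,:,::-1])
print(proj(c,place([.557,-.2522,-.2255],[[17,32,34],[17,-32,34],[3,32,34],[3,-32,34],[-17,32,14],[-17,-32,14]])).round())
E
```

```text
[[245. 215.]
 [314. 215.]
 [246. 229.]
 [314. 229.]
 [251. 243.]
 [315. 242.]]
```

View pics/w1.png

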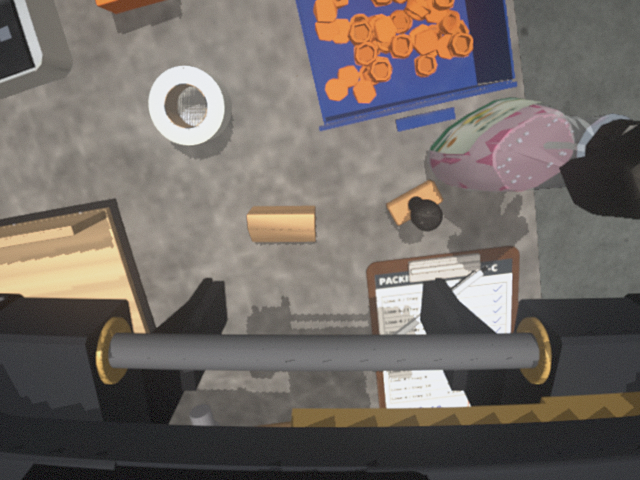

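The wrist picture shows the cleat with its far top corners at (249,206) and (316,206) and its lower near edge at about (249,242) to (315,244). The strip is hidden under the fingers. The stamp is at (410,205), clear of the grasp.

```bash
python3 - <<'E'
from h import *;import pickle
c=pickle.load(open("w1.pkl","rb"))
im=cv2.cvtColor(c["image"],cv2.COLOR_RGB2HSV)
m=((im[...,1]>90)&(im[...,0]<30)).astype(np.uint8);m[:, :235]=0;m[:,335:]=0;m[:190]=0;m[260:]=0
cn=max(cv2.findContours(m,0,1)[0],key=cv2.contourArea);box=cv2.approxPolyDP(cn,4,True)[:,0]
print(box.tolist(), cv2.contourArea(cn))
# hull-fit: silhouette IoU
from scipy.optimize import minimize
M=[[x,y,z] for y in(-32,32) for x,z in((17,0),(17,34),(3,34),(-17,14),(-17,0))]
K=4;mb=cv2.resize(m,None,fx=K,fy=K,interpolation=cv2.INTER_NEAREST)
def cost(p):
    h=cv2.convexHull(((proj(c,place(p,M))+.5)*K).astype(np.int32));a=np.zeros_like(mb);cv2.fillConvexPoly(a,h,1);return (a!=mb).sum()/K/K
r=minimize(cost,[.562,-.253,-.22],method="Nelder-Mead",options=dict(initial_simplex=[[.562,-.253,-.22],[.568,-.253,-.22],[.562,-.259,-.22],[.562,-.253,-.15]]))
print(r.x,r.fun,m.sum());x,y,a=r.x
delta([x,y,.10],a)
E
```

```text
[[247, 214], [253, 240], [314, 240], [312, 206], [253, 207]] 2162.0
[ 0.55766796 -0.25278802 -0.20151598] 328.8125 2145
mm [-28.7 -39.5 148.2] deg [-0.12  0.13 -1.54] q6 1.57 F [ 0.25 -1.16  0.14] t 2.3
```

>>> step_arm(
  increments="-0.029 -0.039 0.128 0 0 -1.5 0.087;-0.029 -0.039 0.128 0 0 -1.5 0.087;-0.029 -0.039 0.128 0 0 -1.5 0.087;-0.029 -0.039 0.128 0 0 -1.5 0.087;-0.029 -0.039 0.128 0 0 -1.5 0.087",
)

```text
time: 2.8
tcp_pos: [0.5585, -0.2519, 0.123]
ee_rot: [-3.126, 0.31, -0.002]
force: [-0.2, -0.3, 0.4]
finger_gap: 0.0866
grasp_force: 0.0
```

```bash
python3 - <<'E'
from h import *;from rig import bot;import pickle
c=bot.capture("wrist");pickle.dump(c,open("w2.pkl","wb"));cv2.imwrite("pics/w2.png",c["image"][:,:,::-1])
print(proj(c,place([.5575,-.2528,-.21],[[17,32,34],[17,-32,34],[3,32,34],[3,-32,34],[-17,32,14],[-17,-32,14],[-17,32,0],[-17,-32,0]])).round())
E
```

```text
[[274. 219.]
 [378. 220.]
 [274. 240.]
 [377. 242.]
 [279. 259.]
 [372. 260.]
 [281. 252.]
 [370. 253.]]
```

View pics/w2.png

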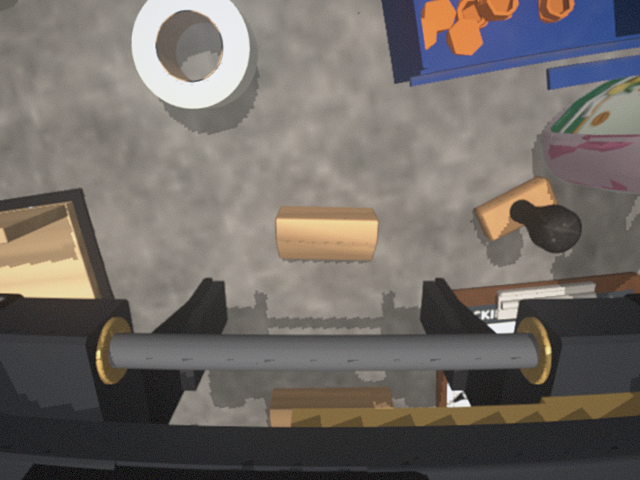

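The wide line at y≈220 (276 to 378) is the cleat's back top edge. It was predicted at (274,219) to (378,220), so the pose is good to about 1 mm. The strip is well clear, so I'll descend.

```bash
python3 - <<'E'
from h import *
delta([.5575,-.2525,.017],-.21)
E
```

```text
mm [ -2.6   0.4 107.2] deg [-0.04 -0.26  0.68] q6 1.53 F [ 0.29 -0.33  0.94] t 2.85
```

>>> step_arm(
  increments="-0.0026 0 0.035 0 0 0.7 0.087;-0.0026 0 0.070 0 0 0.7 0.087;-0.0026 0 0.095 0 0 0.7 0.087;-0.0026 0 0.106 0 0 0.7 0.087;-0.0026 0 0.106 0 0 0.7 0.087;-0.0026 0 0.106 0 0 0.7 0.087",
)

```text
time: 3.45
tcp_pos: [0.5571, -0.2523, 0.0177]
ee_rot: [-3.123, 0.332, -0.007]
force: [-0.0, 0.1, 0.6]
finger_gap: 0.0869
grasp_force: 0.0
```

>>> step_arm(
  increments="0 0 0 0 0 0 0.05;0 0 0 0 0 0 0.05;0 0 0 0 0 0 0.05;0 0 0 0 0 0 0.05;0 0 0 0 0 0 0.05;0 0 0 0 0 0 0.05;0 0 0 0 0 0 0.05",
  grip_force=15,
)

```text
time: 4.15
tcp_pos: [0.5555, -0.2518, 0.0162]
ee_rot: [-3.122, 0.332, -0.001]
force: [-0.2, 0.4, 5.5]
finger_gap: 0.064
grasp_force: 15.0
```

>>> step_arm(
  increments="0 0 -0.03 0 0 0 0.05;0 0 -0.08 0 0 0 0.05;0 0 -0.13 0 0 0 0.05;0 0 -0.13 0 0 0 0.05;0 0 -0.13 0 0 0 0.05",
)

```text
time: 4.65
tcp_pos: [0.5555, -0.2518, 0.1467]
ee_rot: [-3.122, 0.333, -0.005]
force: [-0.8, 0.2, -1.7]
finger_gap: 0.064
grasp_force: 15.0
```

```bash
python3 - <<'E'
from h import *
x,y,a=.5307,.0728,-.0527
p=place([x,y,a,0],[[20,10,150]])[0];print(p);delta(p,a)
E
```

```text
[0.55119899 0.0817326  0.15      ]
mm [ -74.6 -325.1   -2.7] deg [-0.13 -0.17 -9.15] q6 1.52 F [-0.8   0.22 -1.69] t 4.65
```

>>> step_arm(
  increments="-0.075 -0.325 -0.05 0 0 -9.1 0.05;-0.075 -0.325 -0.05 0 0 -9.1 0.05;-0.075 -0.325 -0.05 0 0 -9.1 0.05;-0.075 -0.325 -0.05 0 0 -9.1 0.05;-0.075 -0.325 -0.05 0 0 -9.1 0.05;-0.075 -0.325 -0.05 0 0 -9.1 0.05;-0.075 -0.325 -0.05 0 0 -9.1 0.05;-0.075 -0.325 -0.05 0 0 -9.1 0.05;-0.075 -0.325 -0.05 0 0 -9.1 0.05;-0.075 -0.325 -0.05 0 0 -9.1 0.05",
)

```text
time: 5.65
tcp_pos: [0.5494, 0.0806, 0.1945]
ee_rot: [-3.14, 0.085, 0.004]
force: [-0.4, 0.2, -0.1]
finger_gap: 0.0637
grasp_force: 15.0
```

```bash
python3 - <<'E'
from h import *;from rig import bot;import pickle
c=bot.capture("wrist");pickle.dump(c,open("w3.pkl","wb"));cv2.imwrite("pics/w3.png",c["image"][:,:,::-1])
print(proj(c,place([.5307,.0728,-.0527],[[95,150,72],[95,-150,72],[86,-150,72],[86,107,72],[52,107,72],[52,107,12],[86,107,12],[86,-150,12]])).round())
E
```

```text
[[112. 119.]
 [560. 119.]
 [559. 133.]
 [176. 131.]
 [181. 182.]
 [205. 169.]
 [202. 127.]
 [519. 128.]]
```

View pics/w3.png

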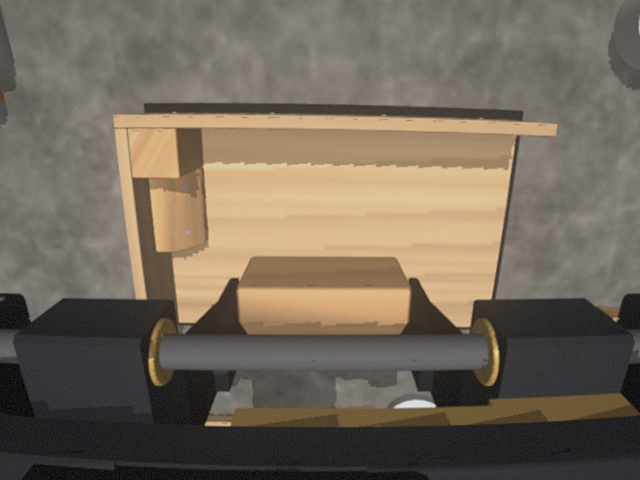

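Wrist view: far panel's top corners at (113,115), (557,123) and (557,136), and the post's top right edge at (178,128) to (179,178). I'll refit the tray.

```bash
python3 - <<'E'
from h import *;import pickle
c=pickle.load(open("w3.pkl","rb"))
p,r=fit([(c,[[95,150,72],[95,-150,72],[86,-150,72],[86,107,72],[52,107,72]],[[113,115],[557,123],[557,136],[178,128],[179,178]])],[.53,.073,-.05]);print(p,r)
t=np.r_[p,0]
for q in([58,40,110],[58,40,31]):
    P=place(t,[q])[0];print(P.round(4));delta(P,p[2])
E
```

```text
[ 0.53087615  0.07458542 -0.06997957] [-1.4 -0.5  2.7 -0.2  0.7  0.4 -2.6  0.   0.3  0.8]
[0.5915 0.1104 0.11  ]
mm [ 40.4 -32.3  84.8] deg [-0.03  0.12  0.87] q6 1.08 F [-1.27 -0.3  -0.47] t 5.7
[0.5915 0.1104 0.031 ]
mm [ 40.5 -32.3 163.8] deg [-0.03  0.12  0.87] q6 1.08 F [-1.27 -0.3  -0.47] t 5.7
```

>>> step_arm(
  increments="0.040 -0.032 0.02 0 0 0.9 0.05;0.040 -0.032 0.05 0 0 0.9 0.05;0.040 -0.032 0.085 0 0 0.9 0.05;0.040 -0.032 0.12 0 0 0.9 0.05;0.040 -0.032 0.145 0 0 0.9 0.05;0.040 -0.032 0.156 0 0 0.9 0.05;0.040 -0.032 0.160 0 0 0.9 0.05;0.040 -0.032 0.162 0 0 0.9 0.05;0.040 -0.032 0.163 0 0 0.9 0.05;0.040 -0.032 0.163 0 0 0.9 0.05",
)

```text
time: 6.7
tcp_pos: [0.5927, 0.1118, 0.0345]
ee_rot: [-3.137, 0.108, -0.004]
force: [0.8, 0.4, 0.1]
finger_gap: 0.0642
grasp_force: 15.0
```

>>> step_arm(
  increments="0 0 0.001 0 0 0 0.05;0 0 0.002 0 0 0 0.05;0 0 0.002 0 0 0 0.05",
)

```text
time: 7.0
tcp_pos: [0.592, 0.1117, 0.0314]
ee_rot: [-3.138, 0.108, -0.001]
force: [-0.1, -0.5, -1.0]
finger_gap: 0.0639
grasp_force: 15.0
```

>>> step_arm(
  increments="0 0 0.001 0 0 0 0.05;0 0 0.0015 0 0 0 0.05;0 0 0.002 0 0 0 0.05;0 0 0.002 0 0 0 0.05",
)

```text
time: 7.4
tcp_pos: [0.5919, 0.1116, 0.0291]
ee_rot: [-3.138, 0.108, -0.0]
force: [0.7, 0.1, 0.4]
finger_gap: 0.0639
grasp_force: 15.0
```

>>> step_arm(
  increments="0 0 0.0005 0 0 0 0.05;0 0 0.001 0 0 0 0.05;0 0 0.001 0 0 0 0.05",
)

```text
time: 7.7
tcp_pos: [0.592, 0.1116, 0.0282]
ee_rot: [-3.138, 0.108, -0.001]
force: [-0.8, 0.1, 0.5]
finger_gap: 0.0639
grasp_force: 15.0
```

>>> step_arm(
  increments="0 0 0.0005 0 0 0 0.05;0 0 0.001 0 0 0 0.05;0 0 0.001 0 0 0 0.05",
)

```text
time: 8.0
tcp_pos: [0.5921, 0.1116, 0.0282]
ee_rot: [-3.138, 0.108, -0.001]
force: [-1.6, 0.4, 5.1]
finger_gap: 0.064
grasp_force: 15.0
```

Contact at 5 N, so I'll release, lift and look.

>>> step_arm(
  increments="0 0 0 0 0 0 0.075;0 0 0 0 0 0 0.075;0 0 0 0 0 0 0.075;0 0 0 0 0 0 0.075;0 0 -0.03 0 0 0 0.075;0 0 -0.07 0 0 0 0.075;0 0 -0.11 0 0 0 0.075;-0.03 0.035 -0.11 0 0 0 0;-0.03 0.035 -0.11 0 0 0 0;-0.03 0.035 -0.11 0 0 0 0;-0.03 0.035 -0.11 0 0 0 0;-0.03 0.035 -0.11 0 0 0 0",
)

```text
time: 9.2
tcp_pos: [0.5601, 0.079, 0.1367]
ee_rot: [-3.138, 0.108, -0.0]
force: [0.5, -0.3, 0.1]
finger_gap: 0.0429
grasp_force: 0.0
```

```bash
python3 - <<'E'
from h import *;from rig import bot;import pickle
c=bot.capture("wrist");pickle.dump(c,open("w4.pkl","wb"));cv2.imwrite("pics/w4.png",c["image"][:,:,::-1])
t=[.5309,.0746,-.07]
print(proj(c,place(t,[[95,150,72],[86,-150,72],[86,107,72],[52,107,72]])).round().tolist())
print(proj(c,place(t,[[77,74,46],[77,10,46],[63,74,46],[63,10,46],[43,74,26],[43,10,26]])).round().tolist())
E
```

```text
[[60.0, 142.0], [609.0, 160.0], [137.0, 157.0], [144.0, 218.0]]
[[211.0, 167.0], [319.0, 166.0], [213.0, 190.0], [319.0, 190.0], [223.0, 213.0], [319.0, 214.0]]
```

View pics/w4.png

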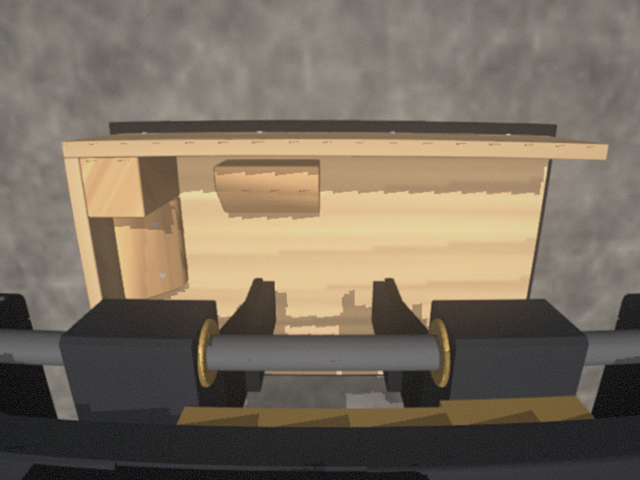

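The cleat stands upright in the tray, its top edge from (215,167) to (320,167), about 8 mm off the far side and about 33 mm from the post. Next I push its right end with closed fingers.

```bash
python3 - <<'E'
from h import *
t=[.5309,.0746,-.07,0]
for q in([60,-16,137],[60,-16,28],[60,28,28]):delta(place(t,[q])[0],-.07)
E
```

```text
mm [31.2 22.5 -0.4] deg [-0.08  0.01  0.09] q6 1.08 F [ 0.05  0.79 -0.62] t 9.25
mm [ 31.2  22.7 108.6] deg [-0.08  0.01  0.09] q6 1.08 F [ 0.05  0.79 -0.62] t 9.25
mm [ 31.3 -21.3 108.7] deg [-0.08  0.01  0.09] q6 1.08 F [ 0.05  0.79 -0.62] t 9.25
```

>>> step_arm(
  increments="0.031 0.023 0 0 0 0 0;0.031 0.023 0 0 0 0 0;0.031 0.023 0.03 0 0 0 0;0.031 0.023 0.06 0 0 0 0;0.031 0.023 0.09 0 0 0 0;0.031 0.023 0.105 0 0 0 0;0.031 0.023 0.108 0 0 0 0;0.031 0.023 0.108 0 0 0 0;0.031 0.023 0.108 0 0 0 0",
)

```text
time: 10.15
tcp_pos: [0.5899, 0.0541, 0.0301]
ee_rot: [-3.138, 0.107, -0.004]
force: [-0.1, -0.1, 1.0]
finger_gap: 0.0007
grasp_force: 0.0
```

>>> step_arm(
  increments="0 -0.003 0 0 0 0 0;0 -0.006 0 0 0 0 0;0 -0.009 0 0 0 0 0;0 -0.012 0 0 0 0 0;0 -0.015 0 0 0 0 0;0 -0.018 0 0 0 0 0;0 -0.021 0 0 0 0 0;0 -0.024 0 0 0 0 0;0 -0.027 0 0 0 0 0;0 -0.030 0 0 0 0 0;0 -0.033 0 0 0 0 0;0 -0.036 0 0 0 0 0;0 -0.036 0 0 0 0 0",
)

```text
time: 11.45
tcp_pos: [0.5915, 0.0901, 0.0292]
ee_rot: [-3.138, 0.108, -0.001]
force: [0.0, 0.1, -0.3]
finger_gap: 0.0002
grasp_force: 0.0
```

>>> step_arm(
  increments="0 -0.001 0 0 0 0 0;0 -0.002 0 0 0 0 0;0 -0.003 0 0 0 0 0;0 -0.004 0 0 0 0 0;0 -0.005 0 0 0 0 0;0 -0.005 0 0 0 0 0",
)

```text
time: 12.05
tcp_pos: [0.5919, 0.0947, 0.0292]
ee_rot: [-3.138, 0.108, -0.001]
force: [-0.1, 0.2, 0.6]
finger_gap: 0.0004
grasp_force: 0.0
```

>>> step_arm(
  increments="0 -0.0007 0 0 0 0 0;0 -0.0014 0 0 0 0 0;0 -0.0014 0 0 0 0 0",
)

```text
time: 12.35
tcp_pos: [0.592, 0.096, 0.0292]
ee_rot: [-3.138, 0.108, -0.001]
force: [0.6, -0.1, -0.2]
finger_gap: 0.0005
grasp_force: 0.0
```

>>> step_arm(
  increments="0 -0.0005 0 0 0 0 0;0 -0.001 0 0 0 0 0;0 -0.001 0 0 0 0 0",
)

```text
time: 12.65
tcp_pos: [0.592, 0.097, 0.0292]
ee_rot: [-3.138, 0.108, -0.001]
force: [-0.8, -0.6, 0.2]
finger_gap: 0.0006
grasp_force: 0.0
```

```bash
python3 - <<'E'
from h import *;from rig import bot
o=bot.get_obs();print(o["force"]);print(R.from_euler('z',.07).apply(o["tcp_pos"]-[.5309,.0746,0])*1000)
c=bot.capture("wrist");cv2.imwrite("pics/w5.png",cv2.resize(c["image"][120:330,40:360,::-1],(800,525),interpolation=2))
E
```

```text
[-0.75148561 -0.63932167  0.2278771 ]
[59.35566076 26.64920106 29.2112102 ]
```

View pics/w5.png

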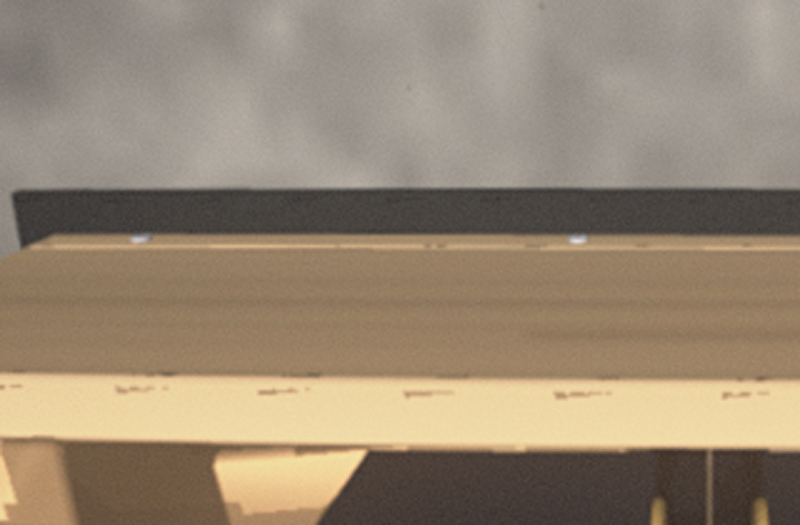

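The far panel hides the cleat; only the fingertips show, at (710,490). I'll keep going in small guarded steps until the post is felt.

>>> step_arm(
  increments="0 -0.0005 0 0 0 0 0;0 -0.001 0 0 0 0 0;0 -0.0015 0 0 0 0 0;0 -0.0015 0 0 0 0 0",
)

```text
time: 13.1
tcp_pos: [0.5921, 0.0986, 0.0293]
ee_rot: [-3.138, 0.108, -0.001]
force: [0.0, -0.4, 0.1]
finger_gap: 0.0004
grasp_force: 0.0
```

>>> step_arm(
  increments="0 -0.0005 0 0 0 0 0;0 -0.001 0 0 0 0 0;0 -0.0015 0 0 0 0 0;0 -0.0015 0 0 0 0 0",
)

```text
time: 13.5
tcp_pos: [0.5922, 0.1001, 0.0293]
ee_rot: [-3.138, 0.108, -0.001]
force: [0.6, 0.0, 0.1]
finger_gap: 0.0005
grasp_force: 0.0
```

>>> step_arm(
  increments="0 -0.0005 0 0 0 0 0;0 -0.001 0 0 0 0 0;0 -0.0015 0 0 0 0 0;0 -0.0015 0 0 0 0 0",
)

```text
time: 13.9
tcp_pos: [0.5923, 0.1015, 0.0292]
ee_rot: [-3.138, 0.108, -0.001]
force: [-0.3, -0.7, 0.1]
finger_gap: 0.0001
grasp_force: 0.0
```

>>> step_arm(
  increments="0 -0.0005 0 0 0 0 0;0 -0.001 0 0 0 0 0;0 -0.0015 0 0 0 0 0;0 -0.0015 0 0 0 0 0",
)

```text
time: 14.3
tcp_pos: [0.5917, 0.1021, 0.0291]
ee_rot: [-3.139, 0.109, 0.002]
force: [-1.9, -5.2, 1.7]
finger_gap: 0.0009
grasp_force: 2.2
```

Post felt at 5 N. I'll back off, lift, and go over to the bevel.

>>> step_arm(
  increments="0 0.001 0 0 0 0 0;0 0.004 0 0 0 0 0;0 0.006 -0.02 0 0 0 0;0 0.006 -0.05 0 0 0 0;0 0.006 -0.07 0 0 0 0;0 0.006 -0.07 0 0 0 0",
)

```text
time: 14.9
tcp_pos: [0.5947, 0.0983, 0.1029]
ee_rot: [-3.134, 0.107, -0.014]
force: [0.7, -0.2, -0.6]
finger_gap: 0.0003
grasp_force: 0.0
```

```bash
python3 - <<'E'
from h import *
t=[.5309,.0746,-.07,0]
for q in([25,74,100],[25,74,47]):delta(place(t,[q])[0],-.07)
E
```

```text
mm [-37.  -46.    2.8] deg [-0.33 -0.5   0.11] q6 1.07 F [ 0.68 -0.2  -0.59] t 14.9
mm [-37.4 -45.7  55.8] deg [-0.33 -0.5   0.11] q6 1.07 F [ 0.68 -0.2  -0.59] t 14.9
```

>>> step_arm(
  increments="-0.037 -0.046 -0.035 0 0 0 0;-0.037 -0.046 -0.035 0 0 0 0;-0.037 -0.046 -0.035 0 0 0 0;-0.037 -0.046 -0.035 0 0 0 0",
)

```text
time: 15.3
tcp_pos: [0.5579, 0.1456, 0.1337]
ee_rot: [-3.138, 0.107, -0.0]
force: [0.4, 0.4, 0.1]
finger_gap: 0.0006
grasp_force: 0.0
```

```bash
python3 - <<'E'
from h import *;from rig import bot
c=bot.capture("wrist");cv2.imwrite("pics/w6.png",c["image"][:,:,::-1])
t=[.5309,.0746,-.07]
print(proj(c,place(t,[[86,107,72],[52,107,72]])).round().tolist())
for x in (60,69): print(proj(c,place(t,[[x+a,75+b,12+z] for a,b,z in((17,32,34),(17,-32,34),(3,32,34),(3,-32,34),(-17,32,14),(-17,-32,14))])).round().tolist())
delta(place(t+[0],[[25,74,47]])[0],-.07)
E
```

```text
[[258.0, 143.0], [261.0, 207.0]]
[[266.0, 155.0], [376.0, 156.0], [267.0, 179.0], [375.0, 179.0], [272.0, 204.0], [370.0, 205.0]]
[[265.0, 140.0], [376.0, 140.0], [266.0, 164.0], [375.0, 164.0], [272.0, 191.0], [370.0, 191.0]]
mm [ 3.1 -1.7 86.3] deg [-0.07  0.05  0.06] q6 0.97 F [ 0.92  0.12 -0.64] t 15.35
```

View pics/w6.png

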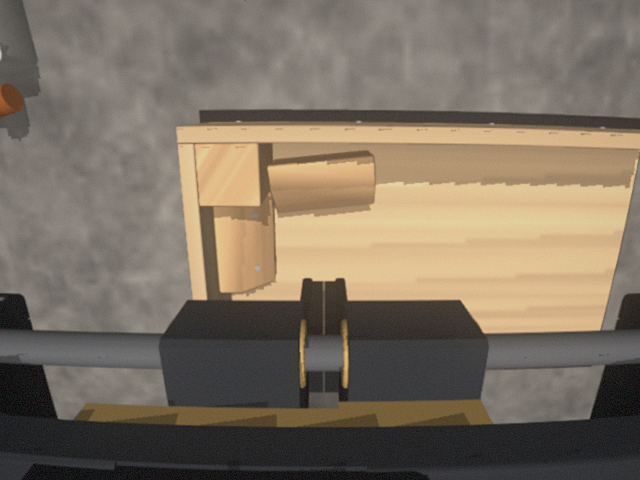

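The cleat touches the post at (268,185) but is turned about 6°: back edge from (268,166) to (374,152). I'll square it with a low forward push on its near face, which also brings it to the far side.

>>> step_arm(
  increments="-0.004 0 0.03 0 0 0 0;-0.004 0 0.065 0 0 0 0;-0.004 0 0.09 0 0 0 0;-0.004 0 0.102 0 0 0 0;-0.004 0 0.105 0 0 0 0;-0.004 0 0.105 0 0 0 0;-0.001 0 0.105 0 0 0 0;0.002 0 0.105 0 0 0 0;0.005 0 0.105 0 0 0 0;0.008 0 0.105 0 0 0 0;0.011 0 0.105 0 0 0 0;0.014 0 0.105 0 0 0 0;0.014 0 0.105 0 0 0 0",
)

```text
time: 16.65
tcp_pos: [0.5727, 0.1445, 0.0293]
ee_rot: [-3.138, 0.108, -0.001]
force: [-0.2, 0.3, -0.2]
finger_gap: 0.0005
grasp_force: 0.0
```

>>> step_arm(
  increments="0.001 0 0 0 0 0 0;0.002 0 0 0 0 0 0;0.003 0 0 0 0 0 0;0.003 0 0 0 0 0 0",
)

```text
time: 17.05
tcp_pos: [0.5753, 0.1442, 0.0293]
ee_rot: [-3.138, 0.108, -0.001]
force: [-0.9, -0.4, 0.0]
finger_gap: 0.0005
grasp_force: 0.0
```

>>> step_arm(
  increments="0.0005 0 0 0 0 0 0;0.001 0 0 0 0 0 0;0.0015 0 0 0 0 0 0;0.0015 0 0 0 0 0 0",
)

```text
time: 17.45
tcp_pos: [0.5768, 0.1441, 0.0293]
ee_rot: [-3.138, 0.108, -0.001]
force: [0.1, 0.1, 0.9]
finger_gap: 0.0003
grasp_force: 0.0
```

```bash
python3 - <<'E'
from h import *;from rig import bot
o=bot.get_obs();print(o["force"]);print(R.from_euler('z',.07).apply(o["tcp_pos"]-[.5309,.0746,0])*1000)
E
```

```text
[0.10598923 0.05734912 0.87362418]
[40.87786163 72.58621138 29.29509038]
```

>>> step_arm(
  increments="0.0005 0 0 0 0 0 0;0.001 0 0 0 0 0 0;0.0015 0 0 0 0 0 0;0.0015 0 0 0 0 0 0",
)

```text
time: 17.85
tcp_pos: [0.5775, 0.144, 0.0292]
ee_rot: [-3.138, 0.108, 0.002]
force: [-3.1, 1.0, 1.8]
finger_gap: 0.0005
grasp_force: 1.6
```

>>> step_arm(
  increments="0.0005 0 0 0 0 0 0;0.001 0 0 0 0 0 0;0.001 0 0 0 0 0 0",
)

```text
time: 18.15
tcp_pos: [0.5776, 0.144, 0.0292]
ee_rot: [-3.139, 0.109, 0.004]
force: [-7.8, 2.7, 5.1]
finger_gap: 0.0004
grasp_force: 3.2
```

>>> step_arm(
  increments="0.0005 0 0 0 0 0 0;0.001 0 0 0 0 0 0;0.001 0 0 0 0 0 0",
)

```text
time: 18.45
tcp_pos: [0.5776, 0.144, 0.0292]
ee_rot: [-3.139, 0.109, 0.007]
force: [-8.2, 4.1, 6.4]
finger_gap: 0.0004
grasp_force: 4.5
```

>>> step_arm(
  increments="0.0005 0 0 0 0 0 0;0.001 0 0 0 0 0 0;0.001 0 0 0 0 0 0",
)

```text
time: 18.75
tcp_pos: [0.5777, 0.1439, 0.0292]
ee_rot: [-3.139, 0.109, 0.01]
force: [-11.4, 5.8, 8.4]
finger_gap: 0.0001
grasp_force: 5.8
```

Side felt at tray x≈42, as expected. I'll back off and butt the end against the post again, now guided by the side.

>>> step_arm(
  increments="-0.008 0 0 0 0 0 0;-0.012 0 0 0 0 0 0;-0.012 0 -0.04 0 0 0 0;-0.012 0 -0.08 0 0 0 0;-0.012 0 -0.09 0 0 0 0;-0.012 0 -0.09 0 0 0 0;-0.012 0 -0.09 0 0 0 0",
)

```text
time: 19.45
tcp_pos: [0.5685, 0.1441, 0.1183]
ee_rot: [-3.138, 0.109, 0.001]
force: [-0.5, -0.6, -0.6]
finger_gap: 0.0003
grasp_force: 0.0
```

```bash
python3 - <<'E'
from h import *;from rig import bot
c=bot.capture("wrist");cv2.imwrite("pics/w7.png",cv2.resize(c["image"][100:260,200:420,::-1],(800,582),interpolation=2))
t=[.5309,.0746,-.07]
print(((proj(c,place(t,[[69+a,75+b,12+z] for a,b,z in((17,32,34),(17,-32,34),(3,32,34),(3,-32,34),(-17,32,14),(-17,-32,14))]))-[200,100])*3.636).round().tolist())
for q in([68,20,119],[68,20,29]):delta(place(t+[0],[q])[0],-.07)
E
```

```text
[[220.0, 224.0], [645.0, 224.0], [224.0, 316.0], [642.0, 316.0], [246.0, 410.0], [622.0, 410.0]]
mm [35.6 51.8 -1.5] deg [-0.03  0.13  0.03] q6 0.98 F [-0.63 -0.59 -0.44] t 19.5
mm [35.8 51.8 88.5] deg [-0.03  0.13  0.03] q6 0.98 F [-0.63 -0.59 -0.44] t 19.5
```

View pics/w7.png

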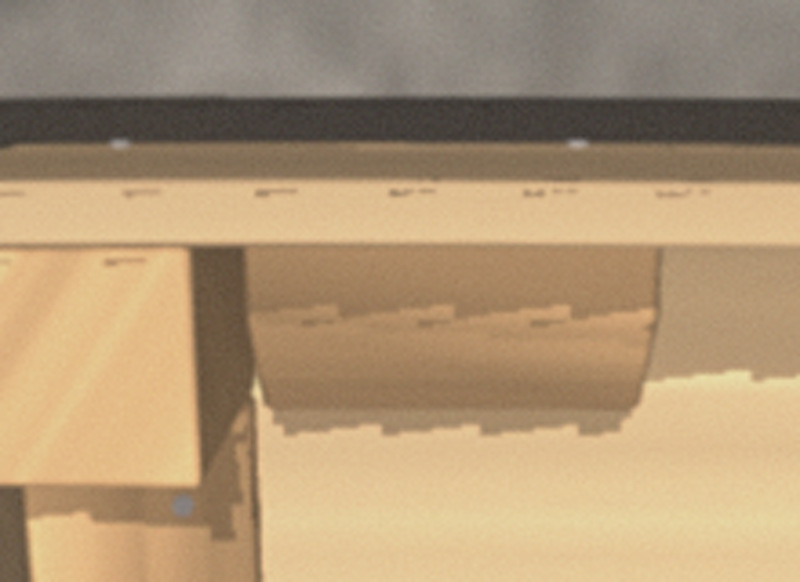

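The cleat is square against the far side: near edge at y≈410 as predicted for x=69. It sits about 2–3 mm right of the post, so I push the end.

>>> step_arm(
  increments="0.036 0.052 0 0 0 0 0;0.036 0.052 0 0 0 0 0;0.036 0.052 0.03 0 0 0 0;0.036 0.052 0.06 0 0 0 0;0.036 0.052 0.08 0 0 0 0;0.036 0.052 0.089 0 0 0 0;0.036 0.052 0.089 0 0 0 0;0.036 0.049 0.089 0 0 0 0;0.036 0.046 0.089 0 0 0 0;0.036 0.045 0.089 0 0 0 0;0.036 0.044 0.089 0 0 0 0;0.036 0.044 0.089 0 0 0 0",
)

```text
time: 20.7
tcp_pos: [0.6023, 0.0986, 0.0308]
ee_rot: [-3.138, 0.108, -0.002]
force: [-0.4, 0.1, 0.7]
finger_gap: 0.0006
grasp_force: 0.0
```

>>> step_arm(
  increments="0 -0.0005 0 0 0 0 0;0 -0.001 0 0 0 0 0;0 -0.0015 0 0 0 0 0;0 -0.0015 0 0 0 0 0",
)

```text
time: 21.1
tcp_pos: [0.6022, 0.0997, 0.0303]
ee_rot: [-3.138, 0.108, -0.001]
force: [-0.2, -0.3, 0.3]
finger_gap: 0.0003
grasp_force: 0.2
```

>>> step_arm(
  increments="0 -0.0005 0 0 0 0 0;0 -0.001 0 0 0 0 0;0 -0.0015 0 0 0 0 0;0 -0.0015 0 0 0 0 0",
)

```text
time: 21.5
tcp_pos: [0.6023, 0.1014, 0.0302]
ee_rot: [-3.138, 0.108, -0.001]
force: [-0.1, -0.8, 0.4]
finger_gap: 0.0004
grasp_force: 0.1
```

```bash
python3 - <<'E'
from h import *;from rig import bot
o=bot.get_obs();print(o["force"]);print(R.from_euler('z',.07).apply(o["tcp_pos"]-[.5309,.0746,0])*1000)
E
```

```text
[-0.05364979 -0.76298362  0.3835729 ]
[69.39173362 31.69102197 30.24602475]
```

>>> step_arm(
  increments="0 -0.0005 0 0 0 0 0;0 -0.001 0 0 0 0 0;0 -0.001 0 0 0 0 0",
)

```text
time: 21.8
tcp_pos: [0.6022, 0.1021, 0.0302]
ee_rot: [-3.138, 0.108, 0.0]
force: [0.7, -1.3, 0.1]
finger_gap: 0.0003
grasp_force: 0.6
```

>>> step_arm(
  increments="0 -0.0005 0 0 0 0 0;0 -0.001 0 0 0 0 0;0 -0.001 0 0 0 0 0",
)

```text
time: 22.1
tcp_pos: [0.6019, 0.1025, 0.0302]
ee_rot: [-3.139, 0.109, 0.002]
force: [-1.1, -5.3, 1.8]
finger_gap: 0.0003
grasp_force: 2.5
```

>>> step_arm(
  increments="0 -0.0005 0 0 0 0 0;0 -0.001 0 0 0 0 0;0 -0.001 0 0 0 0 0",
)

```text
time: 22.4
tcp_pos: [0.6016, 0.1026, 0.0302]
ee_rot: [3.139, -0.109, -0.003]
force: [-1.4, -7.3, 2.1]
finger_gap: 0.0004
grasp_force: 4.0
```

>>> step_arm(
  increments="0 0.003 0 0 0 0 0;0 0.006 0 0 0 0 0;0 0.007 -0.02 0 0 0 0;0 0.007 -0.05 0 0 0 0;-0.032 -0.02 -0.06 0 0 0 0;-0.032 -0.038 -0.06 0 0 0 0;-0.032 -0.038 -0.06 0 0 0 0;-0.032 -0.038 -0.06 0 0 0 0",
)

```text
time: 23.2
tcp_pos: [0.5733, 0.145, 0.0899]
ee_rot: [-3.138, 0.106, -0.001]
force: [0.6, -0.2, -0.9]
finger_gap: 0.0004
grasp_force: 0.0
```

```bash
python3 - <<'E'
from h import *;from rig import bot
t=[.5309,.0746,-.07]
for q in([44,75,55],[51.5,75,47.5]):delta(place(t+[0],[q])[0],-.07)
c=bot.capture("wrist");cv2.imwrite("pics/w8.png",c["image"][:,:,::-1])
g=cv2.cvtColor(c["image"],cv2.COLOR_RGB2GRAY)
P=proj(c,place(t,[[69-10,75-32,12+21],[69-10,75+32,12+21],[52,107,72]])).round(1);print(P.tolist())
y=int(P[0,1]);print(g[y,int(P[0,0])-20:int(P[0,0])+20].tolist(),g[y,int(P[1,0])-20:int(P[1,0])+20].tolist())
E
```

```text
mm [ 6.6 -1.7 34.9] deg [-0.11 -0.02  0.13] q6 0.98 F [ 0.58 -0.17 -0.85] t 23.2
mm [14.1 -1.7 42.4] deg [-0.11 -0.02  0.13] q6 0.98 F [ 0.58 -0.17 -0.85] t 23.2
[[381.2, 225.3], [261.2, 224.9], [248.9, 264.0]]
[140, 141, 142, 146, 144, 143, 144, 142, 143, 142, 144, 142, 144, 143, 144, 146, 145, 144, 137, 167, 204, 211, 212, 212, 209, 210, 212, 211, 215, 213, 211, 211, 212, 209, 210, 210, 211, 211, 212, 211] [194, 197, 199, 191, 172, 136, 104, 91, 94, 91, 90, 96, 96, 94, 96, 95, 94, 95, 95, 92, 99, 124, 131, 135, 135, 135, 137, 133, 136, 131, 133, 134, 134, 139, 132, 135, 136, 131, 137, 134]
```

The profile shows the cleat ends at x=380 and 262, against 381 and 261 for exact home. Now the slanting push.

>>> step_arm(
  increments="0.0065 -0.0015 0.02 0 0 0 0;0.0065 -0.0015 0.034 0 0 0 0;0.0065 -0.0015 0.034 0 0 0 0;0.0085 -0.0015 0.036 0 0 0 0;0.0105 -0.0015 0.038 0 0 0 0;0.012 -0.0015 0.0395 0 0 0 0;0.012 -0.0015 0.0395 0 0 0 0",
)

```text
time: 23.95
tcp_pos: [0.5857, 0.145, 0.051]
ee_rot: [-3.138, 0.109, -0.002]
force: [0.5, -1.0, -0.3]
finger_gap: 0.0007
grasp_force: 0.0
```

>>> step_arm(
  increments="0.0005 0 0.0005 0 0 0 0;0.001 0 0.001 0 0 0 0;0.001 0 0.001 0 0 0 0",
)

```text
time: 24.25
tcp_pos: [0.5863, 0.145, 0.0499]
ee_rot: [-3.138, 0.108, -0.001]
force: [-0.1, 0.1, -0.0]
finger_gap: 0.0005
grasp_force: 0.0
```

>>> step_arm(
  increments="0.0005 0 0.0005 0 0 0 0;0.001 0 0.001 0 0 0 0;0.001 0 0.001 0 0 0 0",
)

```text
time: 24.55
tcp_pos: [0.5873, 0.1449, 0.0487]
ee_rot: [-3.138, 0.108, -0.001]
force: [-0.1, 0.2, -0.2]
finger_gap: 0.0007
grasp_force: 0.0
```

>>> step_arm(
  increments="0.0005 0 0.0005 0 0 0 0;0.001 0 0.001 0 0 0 0;0.001 0 0.001 0 0 0 0",
)

```text
time: 24.85
tcp_pos: [0.5882, 0.1448, 0.0479]
ee_rot: [-3.138, 0.108, -0.0]
force: [-1.0, -0.3, 0.9]
finger_gap: 0.0004
grasp_force: 0.7
```

>>> step_arm(
  increments="0.0005 0 0.0005 0 0 0 0;0.001 0 0.001 0 0 0 0;0.001 0 0.001 0 0 0 0",
)

```text
time: 25.15
tcp_pos: [0.589, 0.1448, 0.0475]
ee_rot: [-3.138, 0.108, 0.0]
force: [-3.1, 0.2, 5.0]
finger_gap: 0.0002
grasp_force: 3.1
```

>>> step_arm(
  increments="0.0005 0 0.0005 0 0 0 0;0.001 0 0.001 0 0 0 0;0.001 0 0.001 0 0 0 0",
)

```text
time: 25.45
tcp_pos: [0.5893, 0.1448, 0.0472]
ee_rot: [-3.139, 0.108, 0.002]
force: [-7.3, 0.2, 11.7]
finger_gap: 0.0
grasp_force: 6.1
```

>>> step_arm(
  increments="0.0005 0 0 0 0 0 0;0.001 0 0 0 0 0 0;0.0013 0 0 0 0 0 0;0.0013 0 0 0 0 0 0;0.0013 0 0 0 0 0 0",
)

```text
time: 25.95
tcp_pos: [0.5894, 0.1447, 0.0472]
ee_rot: [-3.139, 0.108, 0.005]
force: [-9.5, 2.1, 11.6]
finger_gap: 0.0005
grasp_force: 7.8
```

>>> step_arm(
  increments="0.0005 0.0003 0 0 0 0 0;0.001 0.0003 0 0 0 0 0;0.001 0.0003 0 0 0 0 0;0.001 0.0003 0 0 0 0 0;0.001 0.0003 0 0 0 0 0;0.001 0.0003 0 0 0 0 0",
)

```text
time: 26.55
tcp_pos: [0.5896, 0.1446, 0.0472]
ee_rot: [-3.139, 0.108, 0.008]
force: [-12.0, 4.0, 14.7]
finger_gap: 0.0005
grasp_force: 9.2
```

```bash
python3 - <<'E'
from h import *;from rig import bot
t=[.5309,.0746,-.07]
c=bot.capture("wrist");o=bot.get_obs()
print(R.from_euler('z',.07).apply(o["force"]),R.from_euler('z',.07).apply(o["tcp_pos"]-[.5309,.0746,0])*1000)
bot.capture("top");print(R.from_euler('z',.07).apply(bot.get_obs()["force"]))
E
```

```text
[-11.39600698   3.54822557  14.69958514] [53.64236625 73.96070312 47.18160491]
[-11.98170341   4.88340972  13.76344723]
```

Fx≈12 and Fz≈14 are good. I'll relieve the small sideways force, then check.

>>> step_arm(
  increments="0 -0.0005 0 0 0 0 0;0 -0.0011 0 0 0 0 0;0 -0.0011 0 0 0 0 0;0 -0.0011 0 0 0 0 0;0 -0.0011 0 0 0 0 0",
)

```text
time: 27.15
tcp_pos: [0.5896, 0.1448, 0.0472]
ee_rot: [3.139, -0.108, -0.009]
force: [-10.6, 1.5, 14.5]
finger_gap: 0.0006
grasp_force: 9.0
```

```bash
python3 - <<'E'
from h import *;from rig import bot
for i in range(3):
    c=bot.capture("top");print(R.from_euler('z',.07).apply(bot.get_obs()["force"]).round(1))
E
```

```text
[-11.1   1.7  14.3]
[-11.1   0.2  14.7]
[-10.9   1.   14.1]
```

```bash
python3 -c "
from rig import bot
print(bot.finish_job())"
```

```text
the job is handed in; nothing more can be done
None
```

I handed the job in with the cleat in the corner, measured square to the far side and within about 0.5 mm of home just before the push. The arm is still pressing at about 11 N towards the far side and 14 N down. After pressing I checked only the forces, and the judge's verdict was not shown.

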